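# Lay out the parts of a ukulele kit on their outlined pads

### The arm

A 6-joint arm with a two-finger parallel gripper is mounted at the origin on the work surface. World frame = base frame: x ahead of the robot, y to its left, z up, the work surface at z = 0. Lengths are in m, angles in rad, forces in N, time in s.
With the tool pointing down it reaches from about 0.375 to 0.9 m from the base axis. Payload 3.1 kg.
Tool frame: the origin (TCP) lies at the very end of the fingers, on their centre line; the grasp point (between the pads) lies 19 mm behind it; z points along the fingers, y is the direction in which the jaws open and shut (so a half turn about z gives the same grasp; the last joint's range is limited). The gripper opens to 87 mm and grips with 3 to 60 N. Pads are 19 mm wide; open, the fingers measure 117 mm over their backs; the gripper's body (75 mm by 190 mm) begins 51 mm behind the grasp point.
Start: joints at [0.962, 0.527, 1.433, -0, 1.181, -0.178], TCP at [0.261, 0.568, 0.201] pointing down, gripper open.
Joint ranges: [-3.08, 3.08], [-0.75, 2.2], [0.22, 2.44], [-1.43, 4.57], [0, 2.65], [-2.85, 2.85]. Speed limits (rad/s): [2.79, 2.79, 3.14, 3.14, 3.14, 3.14].

### API

Orientations are given as a unit quaternion [x, y, z, w].
In Python, from rig import robot gives the robot as it stands. The module is installed in compiled form; this text tells all that it offers.
- The arm moves only by the tool carry_out, never from a script. Its argument "series" is a list of rows, each a list of 7 numbers: the shift along the tool's x, y, z in mm, then the turn, a rotation vector about the tool's x, y, z in degrees, then the gripper command: -1 is shut, 1 is fully open, values between are in proportion. In form: [[tx, ty, tz, rx, ry, rz, claw], ...]. A call has 1 to 8 rows; each row is the pose to reach, as a shift and turn from the pose measured when the call began, along the tool's axes at that moment; what a row does not reach only later rows make up. A row lasts 1/8 s, in which the tool goes at most 62.5 mm and 10.7 degrees, less where a joint would pass 70% of its speed; a pose out of reach is approached as far as the arm can. A call with a gripper value outside its range is refused whole. The fingers move at their own pace and stop on an object; "force" is the grip in N (left out, the last holds). Time passes only in rows, so rows that repeat a pose let the fingers close. It gives the time, the measured TCP pose, the force and the opening at its end, in the units of the state.
- robot.get_obs(): the state, without advancing time (a new reading comes with each control period).
- robot.camera(name): name is "scene" or "top" or "wrist"; returns a dict with "pixels" (480x640x3 uint8, red, green, blue), "fx", "fy", "cx", "cy" (pixels), "position" and "attitude" of the camera in the world. Camera axes: x right, y down, z forward; pixel columns grow to the right and rows downward; lengths in m; the calibration is good to about 2 mm. A picture is of the moment at which its call begins. There is no depth.
- robot.hand_in(): hands the job in, once; it reports no verdict.
The state is a dict: "time": time; "q": joint angles; "joint_velocities": joint speeds; "joint_torque": joint torques, N m; "position": TCP position; "tool_rot": TCP orientation; "ft_force": force on the tool from outside, world axes, zero at the start; "moment": the same for the moment, N m; "grip_width": finger opening in m.
Only numpy, scipy, OpenCV 4.12 (cv2) and the standard library are available. Lean on these libraries where they do the work, as an engineer would, in place of code of your own. Each camera call takes 0.05 s, during which the arm holds its last target.

### The job

Four ukulele parts lie scattered on the bench among four blue kit pads. Put each part on the pad that shows its white outline: the dark bridge, the brown neck block, the plywood ring and the pale cross brace, each lying flat the way up it is now, centred on its outline and turned to match it. The grey sanding block and the glue jar do not belong to the kit.

Things in the scene. Friction and masses are not known exactly. Their poses are not given: they have to be found in the camera images.
- bridge: Ukulele bridge: dark wooden bar 88 mm long (its x), 24 mm wide (its y), 10 mm thick, 13 mm thick over its middle 50 mm, with a thin white strip (saddle) along the top, up to 15 mm. 20 to 45 g. Origin: centre of the underside, z up. Grip across its width. Lies flat at the start, its yaw within about 0.5 rad of the world x axis.
- neck_block: Neck block: brown wooden block 56 mm (x) by 40 mm (y) by 34 mm high, two dark bolt holes drawn on its top. 40 to 85 g. Origin: centre of the underside, z up. Grip across its 40 mm width. Lies flat at the start, its yaw within about 0.5 rad of the world x axis.
- ring: Soundhole routing ring: flat plywood ring, 60 mm outside diameter, 36 mm hole, 12 mm thick. 20 to 45 g. Origin: on its axis, at the underside, z up. Can be gripped across the outside.
- brace: Cross brace: pale wooden cross of two bars, each 12 mm wide and 14 mm high, in one piece; the long bar is 96 mm (its x), the short one 66 mm (its y), crossing at their middles. 20 to 45 g. Origin: under the crossing, at the underside, z up. Can be gripped across the long bar, for example 27 mm from the crossing. Lies flat at the start, its yaw within about 0.5 rad of the world x axis.
- pad_bridge: Kit pad: flat blue felt board 116 mm (its x) by 90 mm (its y), 8 mm thick, fixed to the table, with a painted white silhouette in its middle: a long bar 98 mm (its x) by 34 mm, for the bridge. Origin: centre of the underside, so the top lies at z = +8 mm. Yaw within about 0.25 rad of the world x axis.
- pad_block: Kit pad: flat blue felt board 116 mm (its x) by 90 mm (its y), 8 mm thick, fixed to the table, with a painted white silhouette in its middle: a short, broad rectangle 66 mm (its x) by 50 mm, for the neck block. Origin: centre of the underside, so the top lies at z = +8 mm. Yaw within about 0.25 rad of the world x axis.
- pad_ring: Kit pad: flat blue felt board 116 mm (its x) by 90 mm (its y), 8 mm thick, fixed to the table, with a painted white silhouette in its middle: a ring 70 mm across with a 26 mm blue middle, for the ring. Origin: centre of the underside, so the top lies at z = +8 mm. Yaw within about 0.25 rad of the world x axis.
- pad_brace: Kit pad: flat blue felt board 116 mm (its x) by 90 mm (its y), 8 mm thick, fixed to the table, with a painted white silhouette in its middle: a cross, 106 mm along its x and 76 mm along its y, bars 22 mm wide, for the brace. Origin: centre of the underside, so the top lies at z = +8 mm. Yaw within about 0.25 rad of the world x axis.

How it is judged:
By the outcome, as a careful person would: the job done as asked, in the order asked, and still so for the second after the job is handed in, with the robot touching nothing.
It also fails if it takes over 106 s, if anything falls off the work surface, if the arm or the gripper's body presses on something with over 40 N, if the wrist force passes 120 N, or if a joint passes its speed limit or range.

## Working session

There is one attempt and no reset: what is moved stays moved. The work goes in short steps, Python scripts to look and compute and a tool call to move; the robot and the scene stay as the last step left them, time stands still between calls to the robot, and variables do not carry over. Pictures are saved under pics/ and viewed, and the job is handed in when it is done.

Besides the shell and the picture viewer there is one more tool, called after "Request:" by a JSON object that holds its "method" and its "body". carry_out: Moves the arm, as the interface text tells. Its arguments: {"type":"object","properties":{"series":{"type":"array"},"force":{"type":"number"}},"required":["series"]}

```bash
mkdir -p pics
python3 - <<'E'
from rig import robot
import cv2,numpy as np
for n in ["top","scene"]:
    c=robot.camera(n); cv2.imwrite(f"pics/{n}0.png",c["pixels"][:,:,::-1])
    print(n,c["fx"],c["fy"],c["cx"],c["cy"],c["position"],c["attitude"])
print(robot.get_obs())
E
```

```text
top 522.9724267018696 522.9724267018696 332.82697364345387 240.95852252197233 [0.49042622 0.0054372  1.12615169] [-0.70405967  0.70974455 -0.02277155  0.00664157]
scene 518.0633757306321 518.0633757306321 320.3123901962799 238.33933124537356 [1.18460398 0.06286821 0.81160935] [ 0.63115327  0.69734669 -0.25147956 -0.22827873]
{'time': 0.1, 'q': array([ 9.61524865e-01,  5.28388681e-01,  1.43375975e+00,  2.23222831e-05,
        1.18136789e+00, -1.78513072e-01]), 'joint_velocities': array([-0.00081963, -0.00166155, -0.00282932, -0.00050063,  0.00106065,
       -0.0007752 ]), 'joint_torque': array([ 1.49193265e-04, -4.40984166e+01, -1.77149963e+01,  6.35287492e-02,
        5.34110167e-02, -5.55281406e-05]), 'position': array([0.26055286, 0.56734929, 0.20026458]), 'tool_rot': array([ 2.13721928e-01,  9.76894064e-01, -8.84219941e-04, -3.78669875e-04]), 'ft_force': array([ 0.64486905, -0.61205699,  0.1178091 ]), 'moment': array([-0.00809441, -0.03909609,  0.07461539]), 'grip_width': 0.08688630772619038}
```

View pics/top0.png

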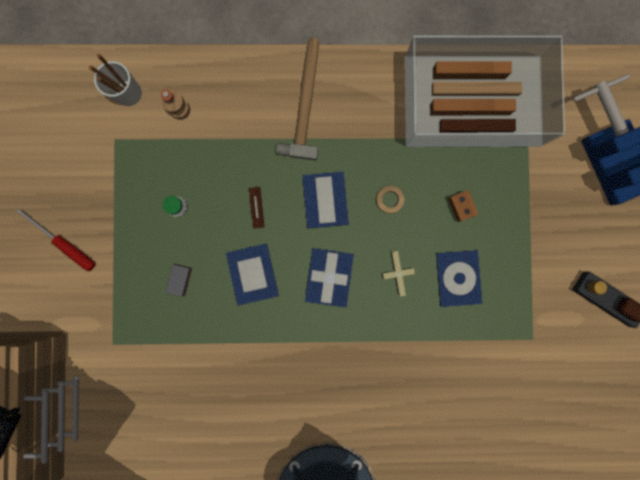

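View pics/scene0.png

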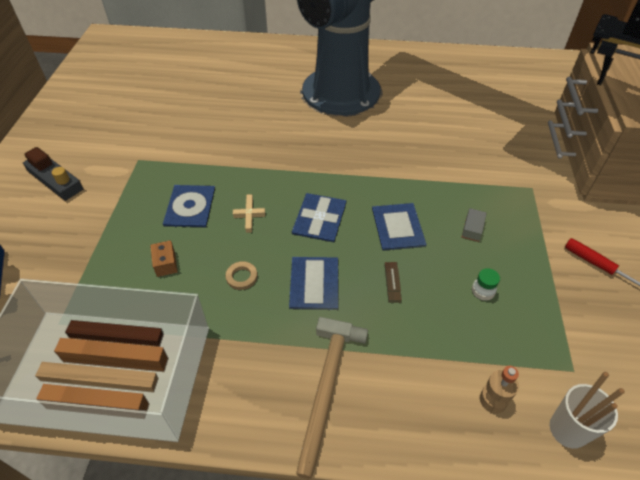

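The top view shows +x up and +y left. The bridge is at (257,207), ring (391,200), block (463,206) and brace (399,273). The pads are bridge (325,200), block (252,273), brace (329,277) and ring (459,278). The grey block (178,280) and jar (175,206) stay put. Next I measure.

```bash
cat > h.py <<'E'
import numpy as np,cv2
from scipy.spatial.transform import Rotation as R
def cast(c,uv,z):
    uv=np.atleast_2d(np.asarray(uv,float))
    d=np.c_[(uv[:,0]-c["cx"])/c["fx"],(uv[:,1]-c["cy"])/c["fy"],np.ones(len(uv))]
    d=R.from_quat(c["attitude"]).apply(d); p=np.asarray(c["position"])
    return p+d*((z-p[2])/d[:,2])[:,None]
def proj(c,P):
    q=R.from_quat(c["attitude"]).inv().apply(np.atleast_2d(P)-c["position"])
    return np.c_[q[:,0]/q[:,2]*c["fx"]+c["cx"],q[:,1]/q[:,2]*c["fy"]+c["cy"]]
def rect(c,cnt,z):
    P=cast(c,cnt.reshape(-1,2),z)[:,:2]
    (x,y),(w,h),a=cv2.minAreaRect((P*1000).astype(np.float32))
    if w<h: w,h,a=h,w,a+90
    a=(a+90)%180-90
    return np.round([x,y,w,h,a],1)
def big(m,roi=None):
    if roi is not None:
        k=np.zeros_like(m);x0,y0,x1,y1=roi;k[y0:y1,x0:x1]=m[y0:y1,x0:x1];m=k
    cs,_=cv2.findContours(m,cv2.RETR_EXTERNAL,cv2.CHAIN_APPROX_NONE)
    return max(cs,key=cv2.contourArea)
def masks(px):
    hsv=cv2.cvtColor(px,cv2.COLOR_RGB2HSV);H,S,V=[hsv[...,i].astype(int) for i in range(3)]
    f=lambda b:(b*255).astype(np.uint8)
    return dict(white=f((S<60)&(V>120)),blue=f((H>105)&(H<130)&(S>100)),wood=f((H<35)&(S>60)&(V>60)&((H<25)|(V>110))),green=f((H>35)&(H<80)),notgreen=f(~((H>35)&(H<80)&(S>50))),hsv=hsv)
E
python3 - <<'E'
from h import *
from rig import robot
for n in ["top","scene"]:
    c=robot.camera(n);m=masks(c["pixels"])
    ctr=dict(bridge=(257,207),block=(463,206),ring=(391,200),brace=(399,273),pad_bridge=(325,200),pad_block=(252,273),pad_ring=(459,278),pad_brace=(329,277))
    if n=="scene": ctr=dict(bridge=(393,282),block=(164,259),ring=(242,275),brace=(249,212),pad_bridge=(314,282),pad_block=(399,226),pad_ring=(190,205),pad_brace=(320,217))
    for k,(u,v) in ctr.items():
        if 'pad' in k:
            roi=(u-35,v-35,u+35,v+35)
            print(n,k,'white',rect(c,big(m['white'],(u-26,v-30,u+26,v+30)),.008),'blue',rect(c,big(m['blue']|0,roi),.008))
        else:
            r=30; roi=(u-22,v-r,u+22,v+r)
            z=dict(bridge=.01,block=.034,ring=.012,brace=.014)[k]
            print(n,k,rect(c,big(m['notgreen'],roi),z), 'hsv',m['hsv'][v,u])
c=robot.camera("wrist");cv2.imwrite("pics/w0.png",c["pixels"][:,:,::-1]);o=robot.get_obs()
print(R.from_quat(o["tool_rot"]).as_matrix().round(3)); T=R.from_quat(o["tool_rot"])
print(T.inv().apply(c["position"]-o["position"]),(T.inv()*R.from_quat(c["attitude"])).as_matrix().round(3))
t=robot.camera("top")["pixels"][130:350,110:540,::-1]
cv2.imwrite("pics/t1.png",cv2.resize(t,None,fx=1.85,fy=1.85,interpolation=cv2.INTER_CUBIC))
E
```

```text
top bridge [610.5 143.5  89.7  26.8   6.1] hsv [14 59 91]
top block [ 608.1 -293.7   60.6   52.    22.3] hsv [ 13 150 119]
top ring [ 625.9 -143.7   60.4   60.3   -0.7] hsv [44 64 95]
top brace [ 467.1 -158.7   86.1   63.6  -24.1] hsv [ 28  51 160]
top pad_bridge white [626.4  -4.   96.   33.    4.9] blue [626.2  -4.2 112.6  86.9   5.1]
top pad_block white [467.8 153.1  64.9  48.9  12.5] blue [467.8 152.8 112.1  86.9  12.3]
top pad_ring white [ 454.3 -291.5   66.9   66.4   89. ] blue [ 455.  -289.7  112.2   87.8    3.9]
top pad_brace white [459.5 -10.9  94.7  71.1 -42.1] blue [463.4  17.1 111.8  29.7  -8.3]
scene bridge [613.3 143.7  91.6  26.7   6.1] hsv [ 25  40 141]
scene block [ 619.1 -291.8   86.    46.2   21.9] hsv [13 80 89]
scene ring [ 627.9 -143.2   65.2   62.1    5.7] hsv [ 44  80 112]
scene brace [ 470.1 -158.1   99.4   66.    40.8] hsv [ 23  84 213]
scene pad_bridge white [625.4  -4.8  98.8  35.5   5.5] blue [625.7  -5.  112.6  85.1   4.6]
scene pad_block white [466.  153.4  68.7  52.2  12.8] blue [468.9 152.7 113.9  86.8  12.5]
scene pad_ring white [ 452.3 -292.1   71.4   69.7   13.8] blue [ 455.9 -289.4  115.7   88.1    4. ]
scene pad_brace white [457.1 -11.1  97.4  74.1  24.9] blue [460.8 -10.7 116.   87.8  -8.4]
[[-0.909  0.418 -0.001]
 [ 0.418  0.909 -0.001]
 [ 0.    -0.001 -1.   ]]
[ 0.07672332  0.00062883 -0.18429474] [[ 0.    -0.96  -0.281]
 [ 1.     0.     0.   ]
 [-0.    -0.281  0.96 ]]
```

View pics/w0.png

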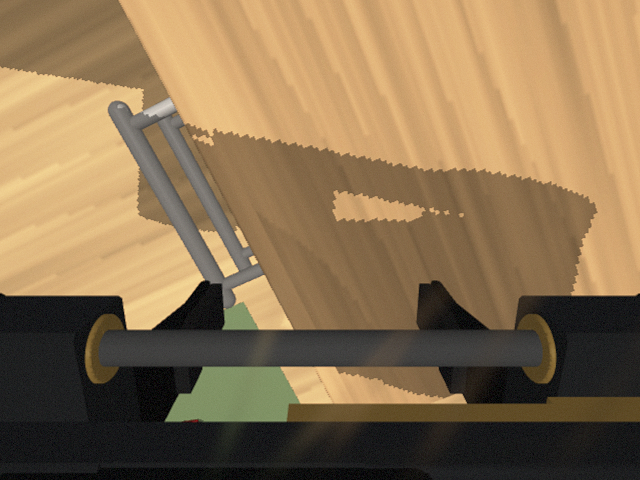

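View pics/t1.png

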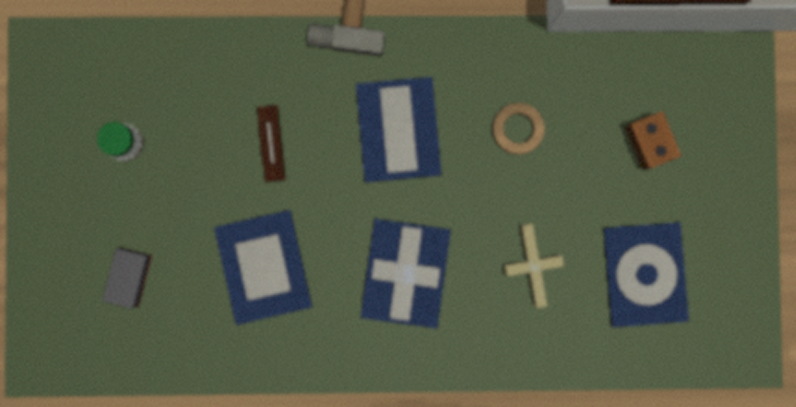

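```bash
cat >> h.py <<'E'
def go(o,x,y,z,yaw):
    """row to put TCP at x,y,z (m), tool y at world yaw deg, pointing down"""
    T=R.from_quat(o["tool_rot"]); a=np.radians(yaw)
    ty=np.array([np.cos(a),np.sin(a),0]); tz=np.array([0,0,-1.]); tx=np.cross(ty,tz)
    D=R.from_matrix(np.c_[tx,ty,tz])
    d=T.inv().apply(np.array([x,y,z])-o["position"])*1000
    return np.round(d,1),np.round((T.inv()*D).as_rotvec(degrees=True),1)
E
python3 - <<'E'
from h import *
from rig import robot
o=robot.get_obs()
print(go(o,.6105,.1435,.26,96.1))
c=robot.camera("top");print(proj(c,o["position"]));
m=masks(c["pixels"])
print(c["pixels"][371,13])
# brace: pale mask
H,S,V=[m['hsv'][...,i].astype(int) for i in range(3)]
k=((V>125)&(H<33)).astype(np.uint8)*255
cnt=big(k,(375,240,425,305));P=cast(c,cnt.reshape(-1,2),.014)[:,:2]*1000
ctr=P.mean(0);print(rect(c,cnt,.014))
d=P-ctr;r=np.hypot(*d.T)
for s in(1,-1):
    q=P[(d[:,0]*s>0)&(r>38)];print(q.mean(0),len(q))
E
```

```text
(array([-494.9, -239.4,  -59.1]), array([ -0. ,  -0. , -30.8]))
[[ -4.12205187 398.81296395]]
[95 74 50]
[ 466.6 -160.2   83.3   57.5  -23. ]
[ 509.38706469 -152.36194259] 12
[ 423.33066513 -167.02104423] 12
```

Request:
{"method": "carry_out", "body": {"series": [[0,0,-60,0,0,0,1],[-62,-30,-60,0,0,-10,1],[-124,-60,-60,0,0,-20,1],[-186,-90,-60,0,0,-31,1],[-248,-120,-60,0,0,-31,1],[-310,-150,-60,0,0,-31,1],[-372,-180,-60,0,0,-31,1],[-434,-210,-60,0,0,-31,1]]}}

```text
time: 1.35
position: [0.5361, 0.2336, 0.2612]
tool_rot: [-0.055, 0.998, -0.0, 0.0]
ft_force: [0.5, 0.8, -0.0]
grip_width: 0.0872
```

Run:
```python
from h import *
from rig import robot
o=robot.get_obs();print(o["position"],o["time"],o["q"])
print(go(o,.6105,.1435,.14,96.1))
```

```text
[0.53613197 0.2335939  0.261155  ] 1.35 [ 2.20001197e-01  4.09564579e-01  1.46356227e+00 -1.18180531e-04
  1.26822751e+00 -1.46093705e+00]
(array([-64. , -97.7, 121.2]), array([-0. ,  0. ,  0.2]))
```

Request:
{"method": "carry_out", "body": {"series": [[-32,-49,40,0,0,0,1],[-64,-98,90,0,0,0,1],[-64,-98,121,0,0,0,1],[-64,-98,121,0,0,0,1],[-64,-98,121,0,0,0,1]]}}

```text
time: 1.98
position: [0.6108, 0.144, 0.1415]
tool_rot: [-0.055, 0.998, 0.0, 0.001]
ft_force: [0.5, 0.2, 1.0]
grip_width: 0.0873
```

```bash
cat > w.py <<'E'
from h import *
from rig import robot
import sys
o=robot.get_obs();c=robot.camera("wrist");cv2.imwrite(f"pics/{sys.argv[1]}.png",c["pixels"][:,:,::-1])
print(o["position"],o["time"],c["fx"])
E
python3 w.py w1
```

```text
[0.61080289 0.14402797 0.14149637] 1.975 395.9590735056116
```

View pics/w1.png

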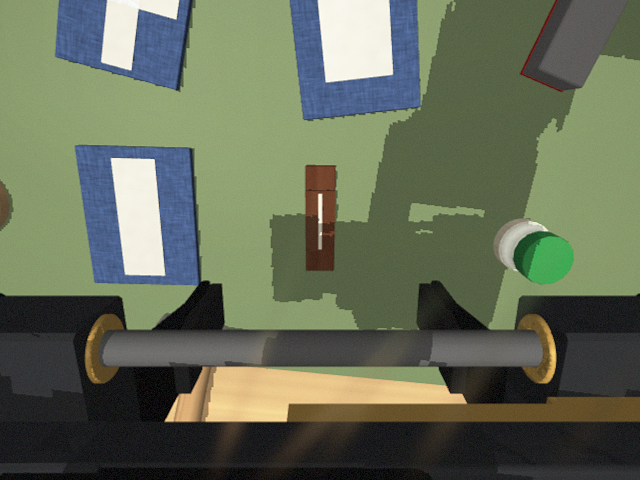

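The wrist view shows the bridge between the jaws (cols 306–336, rows 165–270) and its pad to the left (silhouette around (137,217)). I measure both in this view.

```bash
cat > m.py <<'E'
from h import *
from rig import robot
import sys
c=robot.camera("wrist");m=masks(c["pixels"])
def wrect(name,mask,roi,z): print(name,rect(c,big(mask,roi),z))
H,S,V=[m['hsv'][...,i].astype(int) for i in range(3)]
E
python3 - <<'E'
from m import *
dark=((H<20)|(H>170))&(S>90); dark=dark.astype(np.uint8)*255
dark=cv2.morphologyEx(dark,cv2.MORPH_CLOSE,np.ones((7,7)))
roi=(295,150,350,285)
for z in(.010,.013): wrect('bridge',dark,roi,z)
cn=big(dark,roi).reshape(-1,2);print(cn.min(0),cn.max(0))
wrect('saddle',((S<70)&(V>130)).astype(np.uint8)*255,(310,185,330,260),.015)
wrect('padw',m['white'],(95,150,185,285),.008);wrect('padblue',m['blue'],(70,140,205,290),.008)
o=robot.get_obs();print(R.from_quat(o["tool_rot"]).as_matrix()[:,1],o["position"])
E
```

```text
bridge [610.2 144.5  87.6  24.1   5.8]
bridge [609.4 144.4  86.8  23.8   5.8]
[305 165] [334 269]
saddle [609.9 144.3  45.7   2.5   6.4]
padw [626.3  -4.   99.3  35.3   4.9]
padblue [625.4  -2.5 115.2  90.7   4.9]
[-1.11451599e-01  9.93769863e-01 -3.49505037e-05] [0.61138743 0.14453873 0.1427089 ]
```

Request:
{"method": "carry_out", "body": {"series": [[1,0,50,0,0,0.3,1],[1,0,100,0,0,0.3,1],[1,0,125,0,0,0.3,1],[1,0,138,0,0,0.3,1],[1,0,138,0,0,0.3,1],[1,0,138,0,0,0.3,1]], "force": 20}}

```text
time: 2.82
position: [0.6124, 0.1449, 0.0066]
tool_rot: [-0.053, 0.999, 0.0, 0.004]
ft_force: [-0.1, -0.8, 0.7]
grip_width: 0.0867
```

Request:
{"method": "carry_out", "body": {"series": [[0,0,0,0,0,0,-1],[0,0,0,0,0,0,-1],[0,0,0,0,0,0,-1],[0,0,0,0,0,0,-1],[0,0,0,0,0,0,-1],[0,0,0,0,0,0,-1]], "force": 20}}

```text
time: 3.58
position: [0.6123, 0.1449, 0.0064]
tool_rot: [-0.053, 0.999, 0.0, 0.004]
ft_force: [-0.7, -0.9, 0.7]
grip_width: 0.0351
```

Request:
{"method": "carry_out", "body": {"series": [[0,0,3,0,0,0,-0.3],[0,0,3,0,0,0,-0.3],[0,0,3,0,0,0,-1],[0,0,3,0,0,0,-1],[0,0,3,0,0,0,-1],[0,0,3,0,0,0,-1]], "force": 20}}

```text
time: 4.32
position: [0.6124, 0.1449, 0.0035]
tool_rot: [-0.053, 0.999, 0.0, 0.004]
ft_force: [-0.9, -0.2, -0.9]
grip_width: 0.0023
```

```bash
cat > s.py <<'E'
from h import *
from rig import robot
import sys
o=robot.get_obs();print(o["time"],o["position"].round(4),"w",o["grip_width"].round(4),"yaw",np.degrees(np.arctan2(*R.from_quat(o["tool_rot"]).as_matrix()[[1,0],1])).round(2),"f",o["ft_force"].round(1))
if len(sys.argv)>4:
    a=list(map(float,sys.argv[1:5]));print(*go(o,*a))
E
python3 s.py .6263 -.004 .13 95
```

```text
Traceback (most recent call last):
  File "s.py", line 4, in <module>
    o=robot.get_obs();print(o["time"],o["position"].round(4),"w",o["grip_width"].round(4),"yaw",np.degrees(np.arctan2(*R.from_quat(o["tool_rot"]).as_matrix()[[1,0],1])).round(2),"f",o["ft_force"].round(1))
                                                                 ^^^^^^^^^^^^^^^^^^^^^
AttributeError: 'float' object has no attribute 'round'
```

```bash
sed -i 's/o\["grip_width"\].round(4)/round(o["grip_width"],4)/' s.py; python3 s.py;python3 w.py w2;python3 - <<'E'
from h import *
from rig import robot
c=robot.camera("top")["pixels"][150:260,200:360,::-1];d=robot.camera("scene")["pixels"][200:340,310:480,::-1]
cv2.imwrite("pics/t2.png",np.hstack([cv2.resize(c,(400,275)),cv2.resize(d,(334,275))]))
E
```

```text
4.325 [0.6124 0.1449 0.0035] w 0.0023 yaw 96.13 f [-0.9 -0.2 -0.9]
[0.61238175 0.14489726 0.00351555] 4.325 395.9590735056116
```

View pics/t2.png

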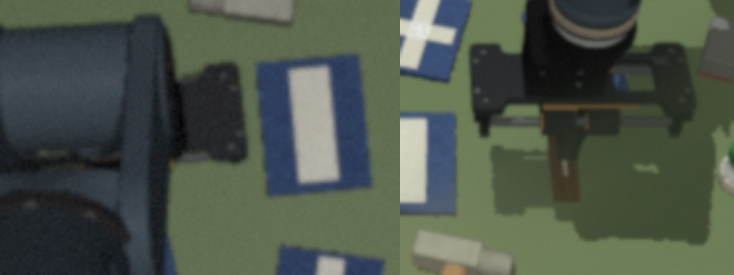

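View pics/w2.png

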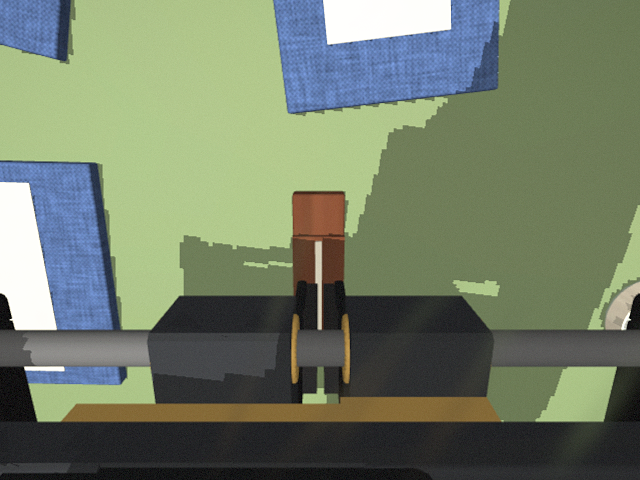

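Run:
```python
import cv2
a=cv2.imread("pics/w2.png")[180:410,240:400];cv2.imwrite("pics/w2c.png",cv2.resize(cv2.convertScaleAbs(a,alpha=2.2,beta=10),None,fx=2.6,fy=2.6,interpolation=cv2.INTER_CUBIC))
a=cv2.imread("pics/w1.png")[280:410,80:560];cv2.imwrite("pics/w1c.png",cv2.resize(cv2.convertScaleAbs(a,alpha=2.2,beta=10),None,fx=1.6,fy=1.6,interpolation=cv2.INTER_CUBIC))
```

```text
(no output)
```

View pics/w2c.png

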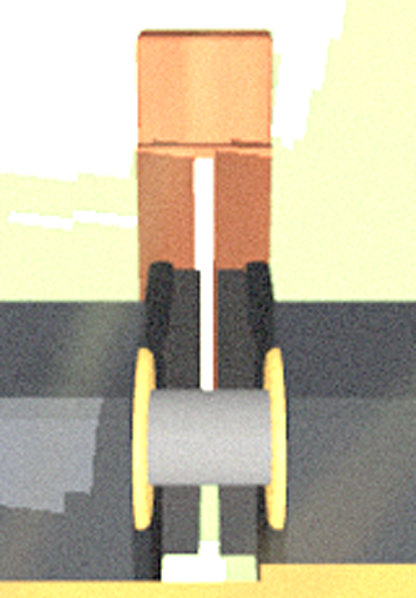

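View pics/w1c.png

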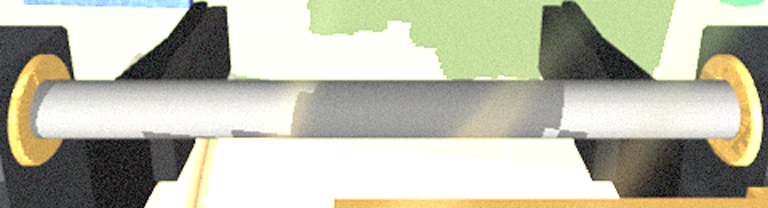

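The fingers are closed to 2.3 mm on top of the bridge. In the picture the finger ends show about 20 mm short of where the TCP would project, so they seem to end higher than the TCP reading says. I'll open the gripper and feel downward in small steps.

Request:
{"method": "carry_out", "body": {"series": [[0,0,0,0,0,0,0.2],[0,0,0,0,0,0,0.2],[0,0,0,0,0,0,0.2],[0,0,0,0,0,0,0.2],[0,0,0,0,0,0,0.2],[0,0,0,0,0,0,0.2]]}}

```text
time: 5.22
position: [0.6123, 0.1448, 0.0035]
tool_rot: [-0.053, 0.999, 0.0, 0.004]
ft_force: [-1.0, 0.4, -0.8]
grip_width: 0.0491
```

```bash
python3 s.py;python3 w.py w3;python3 - <<'E'
from h import *
from rig import robot
c=robot.camera("scene");o=robot.get_obs();print(proj(c,o["position"]))
T=R.from_quat(o["tool_rot"])
for dy in(-.025,.025):
  for dz in (0,-.02): print(dy,dz,proj(c,o["position"]+T.apply([-.0095,dy,dz])).round(1))
d=c["pixels"][230:320,330:450,::-1]
cv2.imwrite("pics/t3.png",cv2.resize(cv2.convertScaleAbs(d,alpha=1.8),(720,540),interpolation=cv2.INTER_CUBIC))
E
```

```text
5.225 [0.6123 0.1448 0.0035] w 0.0491 yaw 96.12 f [-1.   0.4 -0.8]
[0.61233849 0.14482577 0.0034656 ] 5.225 395.9590735056116
[[392.98324993 283.03566524]]
-0.025 0 [[380.2 287.3]]
-0.025 -0.02 [[381.2 281.1]]
0.025 0 [[406.8 287.1]]
0.025 -0.02 [[408.1 280.9]]
```

View pics/t3.png

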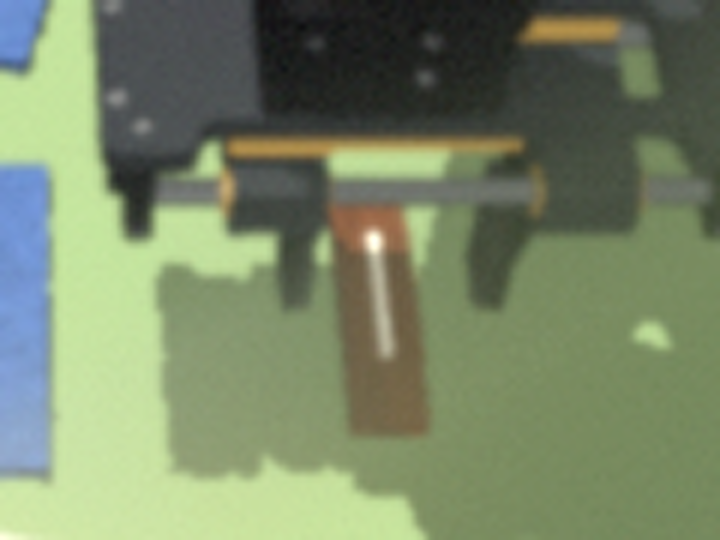

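View pics/w3.png

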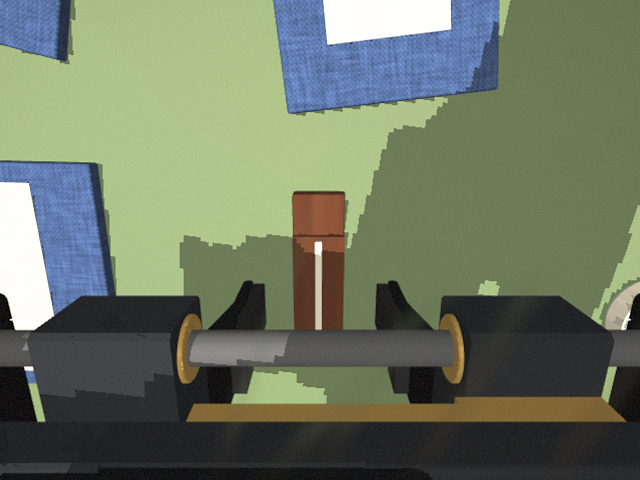

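The scene view puts the finger ends about 20 mm above the reported TCP: the tip shows at row 281, where 287 was predicted. That agrees with the wrist view. I descend in guarded steps.

Request:
{"method": "carry_out", "body": {"series": [[2,0,4,0,0,0,0.2],[2,0,8,0,0,0,0.2],[2,0,8,0,0,0,0.2]]}}

```text
time: 5.7
position: [0.6099, 0.1446, -0.0051]
tool_rot: [-0.053, 0.999, 0.0, 0.003]
ft_force: [-0.3, 0.0, -0.5]
grip_width: 0.0523
```

Request:
{"method": "carry_out", "body": {"series": [[0,0,3,0,0,0,0.2],[0,0,3,0,0,0,0.2]]}}

```text
time: 5.95
position: [0.6097, 0.1446, -0.0085]
tool_rot: [-0.053, 0.999, 0.0, 0.003]
ft_force: [-0.1, 0.0, -0.3]
grip_width: 0.0521
```

Request:
{"method": "carry_out", "body": {"series": [[0,0,2,0,0,0,0.2],[0,0,2,0,0,0,0.2]]}}

```text
time: 6.2
position: [0.6096, 0.1446, -0.0107]
tool_rot: [-0.053, 0.999, 0.0, 0.003]
ft_force: [-0.5, -1.1, 0.0]
grip_width: 0.0522
```

Request:
{"method": "carry_out", "body": {"series": [[0,0,2,0,0,0,0.2],[0,0,2,0,0,0,0.2]]}}

```text
time: 6.45
position: [0.6094, 0.1446, -0.0128]
tool_rot: [-0.053, 0.999, 0.0, 0.003]
ft_force: [0.2, 1.5, -0.7]
grip_width: 0.0523
```

Request:
{"method": "carry_out", "body": {"series": [[0,0,2,0,0,0,0.2],[0,0,2,0,0,0,0.2]]}}

```text
time: 6.7
position: [0.6093, 0.1446, -0.015]
tool_rot: [-0.053, 0.999, 0.0, 0.002]
ft_force: [-0.7, 1.1, -0.6]
grip_width: 0.0521
```

```bash
python3 s.py;python3 w.py w4;python3 - <<'E'
from h import *
from rig import robot
c=robot.camera("scene")
d=c["pixels"][230:320,330:450,::-1]
cv2.imwrite("pics/t4.png",cv2.resize(cv2.convertScaleAbs(d,alpha=1.8),(720,540),interpolation=cv2.INTER_CUBIC))
E
```

```text
6.7 [ 0.6093  0.1446 -0.015 ] w 0.0521 yaw 96.13 f [-0.7  1.1 -0.6]
[ 0.60928445  0.14458916 -0.01500274] 6.7 395.9590735056116
```

View pics/t4.png

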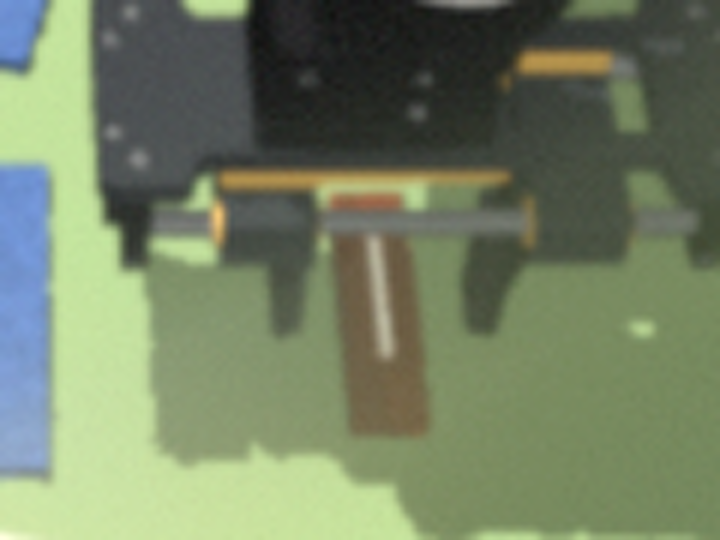

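View pics/w4.png

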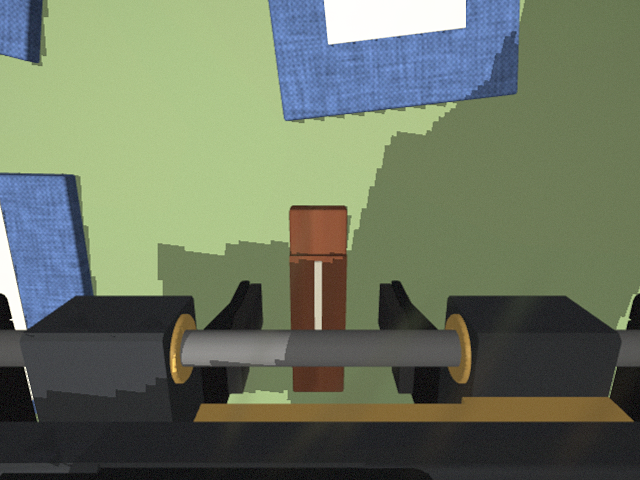

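Request:
{"method": "carry_out", "body": {"series": [[0,0,1,0,0,0,-1],[0,0,1,0,0,0,-1],[0,0,1,0,0,0,-1],[0,0,1,0,0,0,-1],[0,0,1,0,0,0,-1],[0,0,1,0,0,0,-1]], "force": 20}}

```text
time: 7.55
position: [0.6094, 0.1446, -0.0158]
tool_rot: [-0.053, 0.999, 0.0, 0.002]
ft_force: [0.2, -0.3, -0.4]
grip_width: 0.0239
```

Request:
{"method": "carry_out", "body": {"series": [[0,0,0,0,0,0,-1],[0,0,-30,0,0,0,-1],[0,0,-60,0,0,0,-1],[0,0,-60,0,0,0,-1]]}}

```text
time: 8.05
position: [0.6112, 0.1447, 0.0465]
tool_rot: [-0.053, 0.999, 0.0, 0.005]
ft_force: [0.2, 0.2, -0.5]
grip_width: 0.0238
```

```bash
python3 s.py .6263 -.004 .06 95;python3 w.py w5
```

```text
8.05 [0.6112 0.1447 0.0465] w 0.0238 yaw 96.13 f [ 0.2  0.2 -0.5]
[   0.8 -149.5  -13.5] [-0.   0.6  1.1]
[0.61121478 0.14474937 0.04646713] 8.05 395.9590735056116
```

View pics/w5.png

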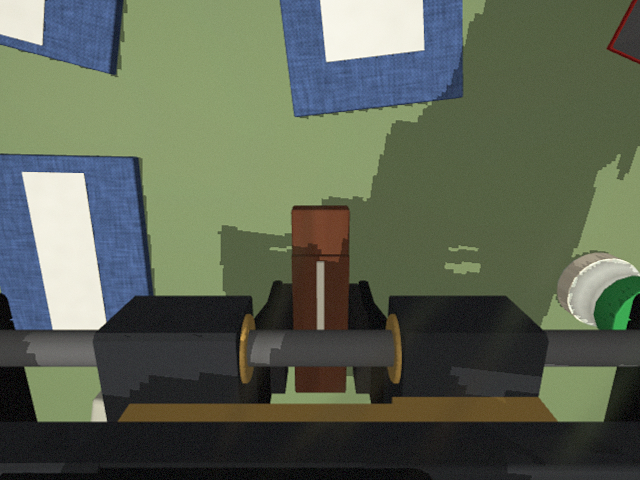

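Request:
{"method": "carry_out", "body": {"series": [[0,-50,-13,0,0.6,1.1,-1],[0,-100,-13,0,0.6,1.1,-1],[1,-149,-13,0,0.6,1.1,-1],[1,-149,-13,0,0.6,1.1,-1],[1,-149,-13,0,0.6,1.1,-1]]}}

```text
time: 8.72
position: [0.6234, -0.0034, 0.0566]
tool_rot: [-0.043, 0.999, 0.0, -0.003]
ft_force: [-0.3, -0.4, 0.4]
grip_width: 0.0237
```

```bash
python3 s.py .6257 -.004 -.0065 95; python3 w.py w6
```

```text
8.725 [ 0.6234 -0.0034  0.0566] w 0.0237 yaw 94.97 f [-0.3 -0.4  0.4]
[-2.6 -0.9 63.1] [ 0.1 -0.3 -0. ]
[ 0.62342923 -0.00335257  0.05662474] 8.725 395.9590735056116
```

View pics/w6.png

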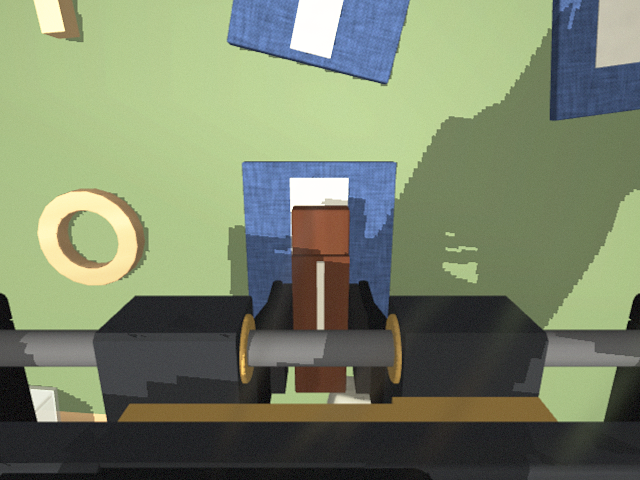

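The bridge (cols 292–349) is aligned above its silhouette (cols 290–349). I lower it in guarded steps.

Request:
{"method": "carry_out", "body": {"series": [[-3,-1,30,0,-0.3,0,-1],[-3,-1,50,0,-0.3,0,-1],[-3,-1,57,0,-0.3,0,-1],[-3,-1,59,0,-0.3,0,-1]]}}

```text
time: 9.28
position: [0.626, -0.0028, -0.0026]
tool_rot: [-0.044, 0.999, 0.001, -0.001]
ft_force: [-0.6, -0.4, 0.6]
grip_width: 0.0235
```

```bash
python3 s.py .6257 -.004 -.0068 95
```

```text
9.275 [ 0.626  -0.0028 -0.0026] w 0.0235 yaw 95.09 f [-0.6 -0.4  0.6]
[ 0.4 -1.2  4.2] [ 0.1 -0.1  0.1]
```

Request:
{"method": "carry_out", "body": {"series": [[0,-1.2,2,0,0,0,-1],[0,-1.2,4,0,0,0,-1],[0,-1.2,4,0,0,0,-1]]}}

```text
time: 9.65
position: [0.6263, -0.0041, -0.0063]
tool_rot: [-0.044, 0.999, 0.001, -0.0]
ft_force: [0.6, 0.2, 0.2]
grip_width: 0.0236
```

```bash
python3 s.py .6257 -.004 -.0072 95
```

```text
9.65 [ 0.6263 -0.0041 -0.0063] w 0.0236 yaw 95.08 f [0.6 0.2 0.2]
[0.6 0.2 0.9] [ 0.1 -0.   0.1]
```

Lower 1.5 mm more, then release to a modest opening and rise.

Request:
{"method": "carry_out", "body": {"series": [[0.5,0,1.5,0,0,0,-1],[0.5,0,1.5,0,0,0,-1],[0.5,0,1.5,0,0,0,0],[0.5,0,1.5,0,0,0,0],[0.5,0,1.5,0,0,0,0],[0.5,0,1.5,0,0,0,0]]}}

```text
time: 10.4
position: [0.6258, -0.0042, -0.0078]
tool_rot: [-0.044, 0.999, 0.001, -0.0]
ft_force: [-0.4, -0.0, -0.0]
grip_width: 0.0428
```

Request:
{"method": "carry_out", "body": {"series": [[0,0,-30,0,0,0,0],[0,0,-80,0,0,0,0.5],[0,0,-125,0,0,0,1],[0,0,-125,0,0,0,1],[0,0,-125,0,0,0,1]]}}

```text
time: 11.02
position: [0.6252, -0.0041, 0.1168]
tool_rot: [-0.044, 0.999, 0.001, -0.001]
ft_force: [-0.4, 0.7, -0.2]
grip_width: 0.0756
```

```bash
python3 s.py .608 -.293 .12 111;python3 w.py w7
python3 - <<'E'
from m import *
dark=((H<20)|(H>170))&(S>90); dark=dark.astype(np.uint8)*255
dark=cv2.morphologyEx(dark,cv2.MORPH_CLOSE,np.ones((7,7)))
wrect('bridge',dark,(290,130,360,300),.018)
E
```

```text
11.025 [ 0.6252 -0.0041  0.1168] w 0.0756 yaw 95.08 f [-0.4  0.7 -0.2]
[  42.7 -286.2   -3.6] [  0.1  -0.1 -15.9]
[ 0.62516464 -0.0041186   0.11675451] 11.025 395.9590735056116
bridge [626.3  -3.6  87.3  23.5   5. ]
```

View pics/w7.png

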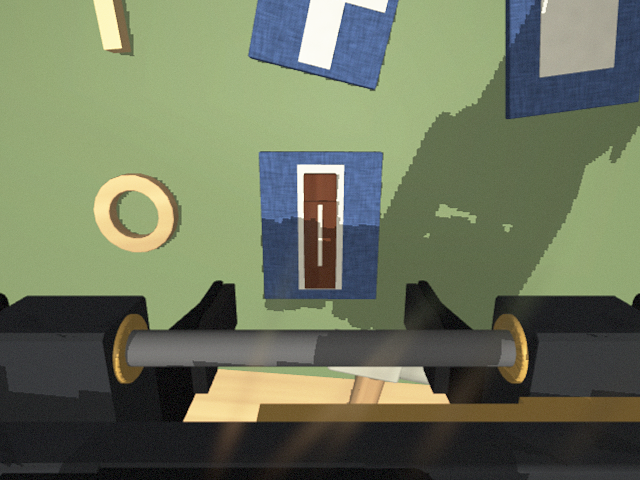

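The bridge sits centred on its outline at (626.3, −3.6) mm with yaw 5.0°, against the outline at (626.3, −4) and 4.9°. Next is the neck block.

Request:
{"method": "carry_out", "body": {"series": [[8,-60,-4,0,0,-5,1],[16,-120,-4,0,0,-10,1],[26,-180,-4,0,0,-16,1],[35,-240,-4,0,0,-16,1],[43,-286,-4,0,0,-16,1],[43,-286,-4,0,0,-16,1],[43,-286,-4,0,0,-16,1]]}}

```text
time: 12.0
position: [0.6059, -0.2918, 0.1173]
tool_rot: [-0.183, 0.983, 0.003, -0.003]
ft_force: [-0.6, 0.4, -0.8]
grip_width: 0.0877
```

```bash
python3 s.py .608 -.293 .12 111;python3 w.py w8
```

```text
12.0 [ 0.6059 -0.2918  0.1173] w 0.0877 yaw 111.04 f [-0.6  0.4 -0.8]
[-1.5 -1.9 -2.8] [ 0.4 -0.3  0. ]
[ 0.60586089 -0.29175152  0.11726468] 12.0 395.9590735056116
```

View pics/w8.png

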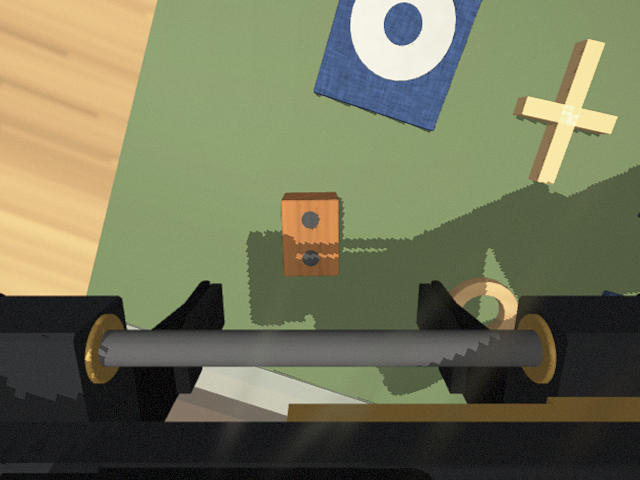

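Run:
```python
from m import *
mk=((H<18)&(S>110)).astype(np.uint8)*255
mk=cv2.morphologyEx(mk,cv2.MORPH_CLOSE,np.ones((13,13)))
for r in (185,199,201): wrect(r,mk,(270,r,350,290),.034)
cn=big(mk,(270,199,350,290)).reshape(-1,2)
print(cn.min(0),cn.max(0)); 
for v in range(188,206,2): print(v,m['hsv'][v,295],m['hsv'][v,325])
# holes
dk=((V<95)&(S<110)).astype(np.uint8)*255
for roi in((298,208,322,232),(298,248,322,268)):
    b=big(dk,roi);print(cast(c,cv2.minEnclosingCircle(b)[0],.034)*1000, cv2.minEnclosingCircle(b))
```

```text
185 [ 606.6 -298.4   60.1   39.4   21.8]
199 [ 608.8 -297.5   55.3   39.4   21.8]
201 [ 609.4 -297.2   54.    39.4   21.8]
[280 199] [337 274]
188 [ 42  76 161] [ 41  75 157]
190 [ 42  72 164] [ 43  75 169]
192 [ 16 140 115] [ 13 156 108]
194 [ 13 162 110] [ 15 156 108]
196 [ 14 167 113] [ 13 155 110]
198 [ 14 145 102] [ 16 148 100]
200 [ 14 159 204] [ 14 151 204]
202 [ 13 155 214] [ 14 153 206]
204 [ 13 155 209] [ 14 153 205]
[[ 596.03005359 -301.59426104   34.        ]] ((310.0, 219.0), 7.280210018157959)
[[ 622.12921053 -291.78122037   34.        ]] ((309.9210510253906, 257.0789489746094), 8.150777816772461)
```

```bash
python3 s.py .609 -.297 -.010 111.3
```

```text
12.1 [ 0.6065 -0.2908  0.118 ] w 0.087 yaw 111.16 f [-0.6 -0.3  0.3]
[ -0.7  -7.4 128. ] [ 0.3 -0.3 -0.1]
```

Request:
{"method": "carry_out", "body": {"series": [[-1,-7.5,50,0.3,-0.3,0,1],[-1,-7.5,100,0.3,-0.3,0,1],[-1,-7.5,122,0.3,-0.3,0,1],[-1,-7.5,128,0.3,-0.3,0,1],[-1,-7.5,128,0.3,-0.3,0,1]]}}

```text
time: 12.72
position: [0.6104, -0.2971, -0.0089]
tool_rot: [-0.184, 0.983, -0.001, 0.001]
ft_force: [-0.5, -0.8, 0.0]
grip_width: 0.0869
```

```bash
python3 s.py .609 -.297 -.010 111.3
```

```text
12.725 [ 0.6104 -0.2971 -0.0089] w 0.0869 yaw 111.2 f [-0.5 -0.8  0. ]
[1.2 0.6 1.1] [-0.1  0.1 -0.1]
```

Request:
{"method": "carry_out", "body": {"series": [[1,0.5,1,0,0,0,-1],[1,0.5,1,0,0,0,-1],[1,0.5,1,0,0,0,-1],[1,0.5,1,0,0,0,-1],[1,0.5,1,0,0,0,-1],[1,0.5,1,0,0,0,-1],[1,0.5,1,0,0,0,-1]], "force": 25}}

```text
time: 13.6
position: [0.6092, -0.297, -0.01]
tool_rot: [-0.184, 0.983, -0.0, 0.001]
ft_force: [-0.6, -0.6, 0.8]
grip_width: 0.04
```

```bash
python3 s.py .609 -.297 .10 111.3
```

```text
13.6 [ 0.6092 -0.297  -0.01  ] w 0.04 yaw 111.2 f [-0.6 -0.6  0.8]
[   0.   -0. -110.] [-0.1  0.1 -0.1]
```

Request:
{"method": "carry_out", "body": {"series": [[0,0,-40,0,0,0,-1],[0,0,-90,0,0,0,-1],[0,0,-130,0,0,0,-1],[0,0,-130,0,0,0,-1]]}}

```text
time: 14.1
position: [0.6115, -0.2986, 0.1243]
tool_rot: [-0.184, 0.983, -0.004, 0.004]
ft_force: [0.3, -0.2, -1.0]
grip_width: 0.0399
```

```bash
python3 s.py .4675 .153 .12 102.5
```

```text
14.1 [ 0.6115 -0.2986  0.1243] w 0.0399 yaw 111.21 f [ 0.3 -0.2 -1. ]
[-2.920e+01  4.731e+02  4.000e-01] [-0.5  0.4  8.7]
```

Request:
{"method": "carry_out", "body": {"series": [[-4,60,0,0,0,2,-1],[-8,120,0,0,0,4,-1],[-12,180,0,0,0,6,-1],[-15,240,0,0,0,8.7,-1],[-19,300,0,0,0,8.7,-1],[-23,360,0,0,0,8.7,-1],[-27,420,0,0,0,8.7,-1],[-29,473,0,-0.5,0.4,8.7,-1]]}}

```text
time: 15.1
position: [0.4651, 0.1547, 0.1192]
tool_rot: [-0.109, 0.994, 0.001, -0.002]
ft_force: [1.0, 0.4, -0.1]
grip_width: 0.04
```

Request:
{"method": "carry_out", "body": {"series": [[0,0,0,0,0,0,-1],[0,0,0,0,0,0,-1]]}}

```text
time: 15.35
position: [0.4645, 0.1545, 0.1183]
tool_rot: [-0.11, 0.994, 0.0, -0.003]
ft_force: [0.3, -0.3, -1.0]
grip_width: 0.0401
```

```bash
python3 s.py .4675 .153 -.0 102.5; python3 w.py w9
```

```text
15.35 [0.4645 0.1545 0.1183] w 0.0401 yaw 102.6 f [ 0.3 -0.3 -1. ]
[ -3.1  -2.3 118.3] [ 0.1 -0.3  0.1]
[0.46454333 0.15452587 0.11834025] 15.35 395.9590735056116
```

View pics/w9.png

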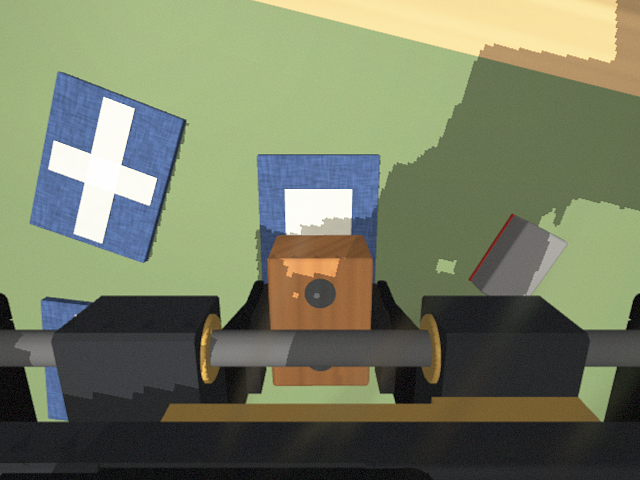

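Run:
```python
from m import *
cn=big(m['white'],(40,85,165,250)); wrect('bracepad w',m['white'],(40,85,165,250),.008)
wrect('bracepad blue',m['blue'],(20,60,192,270),.008)
```

```text
bracepad w [458.7 -11.  101.1  75.9 -41.1]
bracepad blue [458.3  -9.4 115.7  91.   -8.4]
```

Request:
{"method": "carry_out", "body": {"series": [[-3,-2.3,50,0,-0.3,0,-1],[-3,-2.3,90,0,-0.3,0,-1],[-3,-2.3,108,0,-0.3,0,-1],[-3,-2.3,114,0,-0.3,0,-1],[-3,-2.3,114,0,-0.3,0,-1]]}}

```text
time: 16.08
position: [0.4691, 0.1512, 0.0047]
tool_rot: [-0.108, 0.994, 0.001, 0.001]
ft_force: [-0.2, -0.1, -0.7]
grip_width: 0.0399
```

```bash
python3 s.py .4675 .153 -.002 102.5
```

```text
16.075 [0.4691 0.1512 0.0047] w 0.0399 yaw 102.37 f [-0.2 -0.1 -0.7]
[1.2 2.1 6.7] [ 0.1  0.1 -0.1]
```

Request:
{"method": "carry_out", "body": {"series": [[1.2,2,3,0,0,0,-1],[1.2,2,5,0,0,0,-1],[1.2,2,6.5,0,0,0,-1],[1.2,2,6.5,0,0,0,-1]]}}

```text
time: 16.58
position: [0.4675, 0.153, -0.0017]
tool_rot: [-0.108, 0.994, 0.001, 0.001]
ft_force: [0.5, 0.8, -0.5]
grip_width: 0.0399
```

```bash
python3 s.py .4675 .153 -.002 102.5
```

```text
16.575 [ 0.4675  0.153  -0.0017] w 0.0399 yaw 102.38 f [ 0.5  0.8 -0.5]
[ 0.  -0.   0.3] [ 0.1  0.1 -0.1]
```

Request:
{"method": "carry_out", "body": {"series": [[0,0,0.5,0,0,0,0.3],[0,0,0.5,0,0,0,0.3],[0,0,0.5,0,0,0,0.3],[0,0,0.5,0,0,0,0.3],[0,0,0.5,0,0,0,0.3]]}}

```text
time: 17.2
position: [0.4676, 0.153, -0.0022]
tool_rot: [-0.108, 0.994, 0.001, 0.001]
ft_force: [0.1, 0.1, -0.5]
grip_width: 0.0566
```

Request:
{"method": "carry_out", "body": {"series": [[0,0,-40,0,0,0,0.3],[0,0,-90,0,0,0,1],[0,0,-125,0,0,0,1],[0,0,-125,0,0,0,1],[0,0,-125,0,0,0,1]]}}

```text
time: 17.82
position: [0.4666, 0.1528, 0.1222]
tool_rot: [-0.108, 0.994, 0.001, 0.0]
ft_force: [0.4, 0.0, -0.6]
grip_width: 0.0844
```

```bash
python3 s.py .6265 -.1435 .12 90; python3 w.py w10
python3 - <<'E'
from m import *
mk=((H<18)&(S>110)).astype(np.uint8)*255
mk=cv2.morphologyEx(mk,cv2.MORPH_CLOSE,np.ones((13,13)))
wrect('block all',mk,(250,150,380,300),.042)
wrect('padblue',m['blue'],(230,120,400,330),.008);wrect('padwhite',m['white'],(230,120,400,300),.008)
E
```

```text
17.825 [0.4666 0.1528 0.1222] w 0.0844 yaw 102.38 f [ 0.4  0.  -0.6]
[ -92.6 -323.6    1.9] [ 0.1  0.  12.4]
[0.46663286 0.15275758 0.12224969] 17.825 395.9590735056116
block all [464.4 152.8  59.9  39.2  13.1]
padblue [466.7 153.9 114.5  89.3  12.3]
padwhite [467.5 154.1  66.   51.2  12.5]
```

View pics/w10.png

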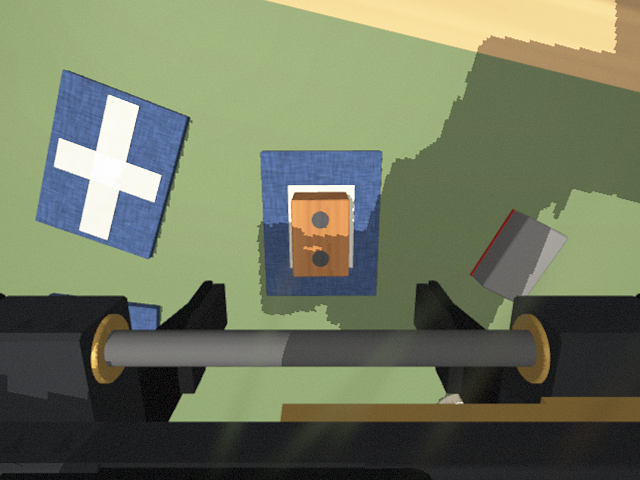

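The block top sits over the outline within about 1 mm and 0.5°. Next is the ring.

Request:
{"method": "carry_out", "body": {"series": [[-16,-58,0,0,0,4,1],[-32,-115,0,0,0,8,1],[-48,-172,0,0,0,12.4,1],[-64,-230,0,0,0,12.4,1],[-80,-285,0,0,0,12.4,1],[-92,-323,0,0,0,12.4,1],[-92,-323,0,0,0,12.4,1],[-92,-323,0,0,0,12.4,1]]}}

```text
time: 18.92
position: [0.6236, -0.1422, 0.119]
tool_rot: [0.0, 1.0, 0.002, -0.003]
ft_force: [-0.3, -0.2, 0.8]
grip_width: 0.0869
```

```bash
python3 w.py w11
python3 - <<'E'
from m import *
mk=((H<26)&(S>60)&(V>60)).astype(np.uint8)*255
b=big(mk,(260,140,390,300));P=cast(c,b.reshape(-1,2),.012)[:,:2]*1000
print(cv2.minEnclosingCircle(P.astype(np.float32)),rect(c,b,.012),cv2.fitEllipse(P.astype(np.float32)))
E
python3 s.py .6265 -.1435 -.0155 90
```

```text
[ 0.6236316  -0.14216899  0.1190332 ] 18.925 395.9590735056116
((624.9815673828125, -142.89678955078125), 30.24315643310547) [ 625.1 -143.4   60.    58.8    1.4] ((624.987060546875, -143.0688018798828), (58.707767486572266, 59.748802185058594), 87.71874237060547)
19.025 [ 0.6239 -0.1414  0.1199] w 0.0871 yaw 90.04 f [ 0.2 -0.7  0.9]
[ -3.2  -2.4 135.4] [ 0.1 -0.3  0. ]
```

View pics/w11.png

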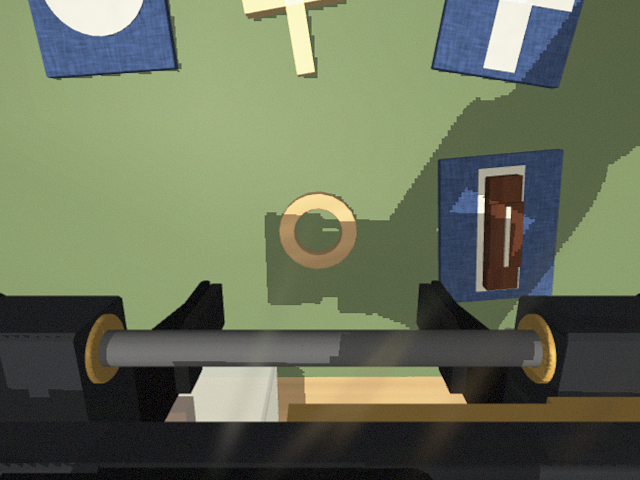

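Request:
{"method": "carry_out", "body": {"series": [[-2,-2,50,0,-0.3,0,1],[-2,-2,100,0,-0.3,0,1],[-2,-2,122,0,-0.3,0,1],[-2,-2,130,0,-0.3,0,1],[-2,-2,130,0,-0.3,0,1]]}}

```text
time: 19.65
position: [0.6253, -0.1423, -0.01]
tool_rot: [-0.001, 1.0, 0.001, 0.0]
ft_force: [0.0, -0.2, 0.6]
grip_width: 0.0872
```

```bash
python3 s.py .6252 -.143 -.0155 90
```

```text
19.65 [ 0.6253 -0.1423 -0.01  ] w 0.0872 yaw 90.1 f [ 0.  -0.2  0.6]
[ 0.1 -0.7  5.5] [0.2 0.  0.1]
```

Request:
{"method": "carry_out", "body": {"series": [[0,-0.7,3,0,0,0,1],[0,-0.7,5.5,0,0,0,1],[0,-0.7,5.5,0,0,0,-1],[0,-0.7,5.5,0,0,0,-1],[0,-0.7,5.5,0,0,0,-1],[0,-0.7,5.5,0,0,0,-1],[0,-0.7,5.5,0,0,0,-1]], "force": 20}}

```text
time: 20.52
position: [0.6253, -0.1431, -0.0154]
tool_rot: [-0.001, 1.0, 0.001, 0.0]
ft_force: [0.3, -0.3, 0.3]
grip_width: 0.0583
```

```bash
python3 s.py .6252 -.143 .1 90
```

```text
20.525 [ 0.6253 -0.1431 -0.0154] w 0.0583 yaw 90.1 f [ 0.3 -0.3  0.3]
[   0.     0.4 -115.4] [0.2 0.  0.1]
```

Request:
{"method": "carry_out", "body": {"series": [[0,0,0,0,0,0,-1],[0,0,-15,0,0,0,-1],[0,0,-40,0,0,0,-1],[0,0,-60,0,0,0,-1],[0,0,-60,0,0,0,-1]]}}

```text
time: 21.15
position: [0.627, -0.1439, 0.0471]
tool_rot: [-0.001, 1.0, 0.0, 0.003]
ft_force: [0.2, -0.3, 0.3]
grip_width: 0.0582
```

```bash
python3 s.py .6252 -.143 .1 90; python3 w.py w12
```

```text
21.15 [ 0.627  -0.1439  0.0471] w 0.0582 yaw 90.1 f [ 0.2 -0.3  0.3]
[  1.5   0.9 -52.9] [0.  0.3 0.1]
[ 0.62697674 -0.14389537  0.04711375] 21.15 395.9590735056116
```

View pics/w12.png

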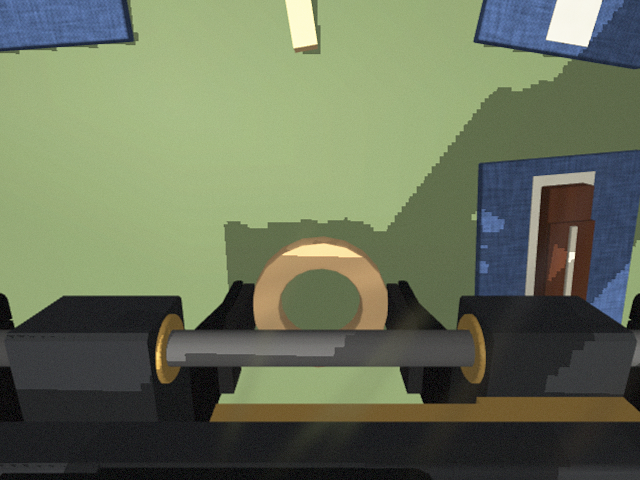

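```bash
python3 s.py .53 -.2905 .11 94
```

```text
21.2 [ 0.6259 -0.1434  0.0458] w 0.0582 yaw 90.1 f [-0.1  0.2 -0.3]
[  96.  -146.8  -64.7] [ 0.1  0.2 -3.9]
```

Request:
{"method": "carry_out", "body": {"series": [[0,0,-60,0,0.2,0,-1],[30,-45,-65,0,0.2,-4,-1],[60,-90,-65,0,0.2,-4,-1],[90,-135,-65,0,0.2,-4,-1],[96,-147,-65,0,0.2,-4,-1],[96,-147,-65,0,0.2,-4,-1],[96,-147,-65,0,0.2,-4,-1]]}}

```text
time: 22.08
position: [0.5305, -0.2893, 0.1098]
tool_rot: [-0.036, 0.999, 0.001, -0.001]
ft_force: [0.4, -0.0, 0.3]
grip_width: 0.0584
```

```bash
python3 s.py .4545 -.2905 .06 94; python3 w.py w13
python3 - <<'E'
from m import *
b=big(m['white'],(200,20,440,230));P=cast(c,b.reshape(-1,2),.008)[:,:2]*1000
print(cv2.minEnclosingCircle(P.astype(np.float32)),rect(c,b,.008),cv2.fitEllipse(P.astype(np.float32)))
wrect('blue',m['blue'],(180,0,460,260),.008)
for roi,z in(((220,220,420,330),.12),):
    mk=((H<26)&(S>60)&(V>60)).astype(np.uint8)*255; b=big(mk,roi).reshape(-1,2);print(b.min(0),b.max(0))
E
```

```text
22.075 [ 0.5305 -0.2893  0.1098] w 0.0584 yaw 94.16 f [ 0.4 -0.   0.3]
[75.8  4.2 49.9] [ 0.2 -0.1  0.2]
[ 0.53049445 -0.28931209  0.1098418 ] 22.075 395.9590735056116
((454.46881103515625, -290.0845031738281), 35.576812744140625) [ 454.7 -290.1   70.6   70.4    4.2] ((454.5086364746094, -290.0491638183594), (70.14717864990234, 70.36331176757812), 23.585477828979492)
blue [ 454.5 -290.   115.3   89.3    3.9]
[253 236] [387 329]
```

View pics/w13.png

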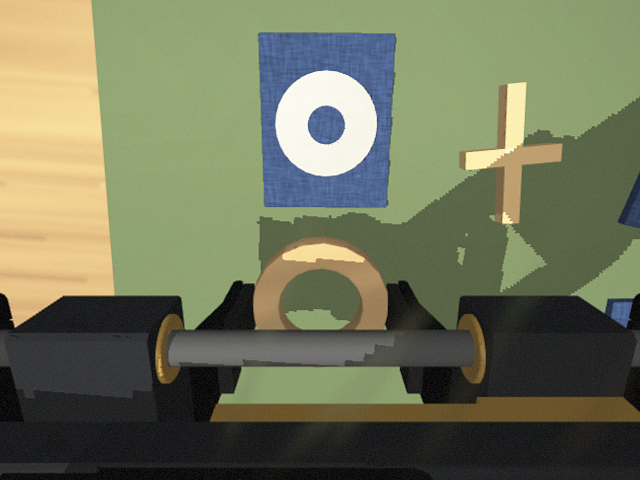

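Run:
```python
from m import *
o=robot.get_obs();z=o["position"][2]+.0155+.012
T=R.from_quat(o["tool_rot"])
mk=((H<26)&(S>60)&(V>60)).astype(np.uint8)*255;b=big(mk,(220,220,420,328)).reshape(-1,2)
P=T.inv().apply(cast(c,b[b[:,1]<326],z)-o["position"])*1000
hull=cv2.convexHull(P[:,:2].astype(np.float32)).reshape(-1,2)
print(hull.min(0),hull.max(0),cv2.minEnclosingCircle(hull))
# brace
k=((H<33)&(S>55)&(V>120)).astype(np.uint8)*255
k=((m['notgreen']>0)&(H<34)).astype(np.uint8)*255
wb=big(k,(440,70,580,235));print(rect(c,wb,.014))
cv2.imwrite("pics/k.png",k[60:240,430:590])
```

```text
[ -8.652155 -28.692589] [32.114437 29.872263] ((1.9023466110229492, 0.3840474486351013), 30.294809341430664)
[ 465.9 -160.3   89.7   64.9   42.2]
```

Request:
{"method": "carry_out", "body": {"series": [[40,3,25,0,0,0,-1],[76,4,50,0,0,0,-1],[76,4,50,0,0,0,-1],[76,4,50,0,0,0,-1]]}}

```text
time: 22.72
position: [0.456, -0.2912, 0.0606]
tool_rot: [-0.037, 0.999, 0.0, 0.0]
ft_force: [0.7, -0.1, 0.8]
grip_width: 0.0581
```

```bash
python3 s.py .4545 -.290 -.003 94
```

```text
22.725 [ 0.456  -0.2912  0.0606] w 0.0581 yaw 94.26 f [ 0.7 -0.1  0.8]
[ 1.5  1.2 63.6] [0.  0.1 0.3]
```

Request:
{"method": "carry_out", "body": {"series": [[0,1,30,0,0,0,-1],[0,1,50,0,0,0,-1],[0,1,58,0,0,0,-1],[0,1,60,0,0,0,-1],[0,1,60,0,0,0,-1]]}}

```text
time: 23.35
position: [0.4567, -0.2906, 0.0012]
tool_rot: [-0.037, 0.999, -0.0, 0.001]
ft_force: [-0.1, -1.7, -0.4]
grip_width: 0.0582
```

```bash
python3 s.py .4552 -.290 -.0075 94
```

```text
23.35 [ 0.4567 -0.2906  0.0012] w 0.0582 yaw 94.28 f [-0.1 -1.7 -0.4]
[1.5 0.7 8.7] [-0.   0.1  0.3]
```

Request:
{"method": "carry_out", "body": {"series": [[1.5,0.7,4,0,0,0,-1],[1.5,0.7,7,0,0,0,-1],[1.5,0.7,8.5,0,0,0,-1],[1.5,0.7,8.5,0,0,0,-1]]}}

```text
time: 23.85
position: [0.4552, -0.29, -0.0073]
tool_rot: [-0.037, 0.999, -0.0, 0.001]
ft_force: [0.1, 0.5, -1.0]
grip_width: 0.0583
```

```bash
python3 s.py .4552 -.290 -.0075 94
```

```text
23.85 [ 0.4552 -0.29   -0.0073] w 0.0583 yaw 94.28 f [ 0.1  0.5 -1. ]
[0.  0.  0.2] [-0.   0.1  0.3]
```

Request:
{"method": "carry_out", "body": {"series": [[0,0,0.7,0,0,0,0.75],[0,0,0.7,0,0,0,0.75],[0,0,0.7,0,0,0,0.75],[0,0,0.7,0,0,0,0.75]]}}

```text
time: 24.35
position: [0.4552, -0.29, -0.008]
tool_rot: [-0.037, 0.999, -0.0, 0.001]
ft_force: [-0.7, 0.2, -0.2]
grip_width: 0.0756
```

Request:
{"method": "carry_out", "body": {"series": [[0,0,-40,0,0,0,0.75],[0,0,-90,0,0,0,0.75],[0,0,-125,0,0,0,0.5],[0,0,-125,0,0,0,0.5],[0,0,-125,0,0,0,0.5]]}}

```text
time: 24.98
position: [0.4544, -0.2894, 0.1164]
tool_rot: [-0.037, 0.999, 0.0, 0.001]
ft_force: [0.4, 0.6, -1.6]
grip_width: 0.0663
```

```bash
python3 w.py w14
python3 - <<'E'
from m import *
mk=((H<28)&(S>60)&(V>60)).astype(np.uint8)*255
b=big(mk,(250,130,400,300));P=cast(c,b.reshape(-1,2),.020)[:,:2]*1000
print('ring',cv2.minEnclosingCircle(P.astype(np.float32)),cv2.fitEllipse(P.astype(np.float32)))
b=big(m['white'],(230,120,420,300));P=cast(c,b.reshape(-1,2),.008)[:,:2]*1000
print('pad',cv2.minEnclosingCircle(P.astype(np.float32)))
E
python3 s.py .4665 -.1597 .12 99.7
```

```text
[ 0.45442373 -0.28942823  0.11644803] 24.975 395.9590735056116
ring ((454.78076171875, -289.5601806640625), 30.09799575805664) ((454.7564697265625, -289.4686584472656), (58.37832260131836, 59.572471618652344), 93.31781768798828)
pad ((457.0665283203125, -289.37054443359375), 18.12849998474121)
25.075 [ 0.454  -0.2891  0.1156] w 0.0659 yaw 94.28 f [ 0.1 -0.9  0.3]
[-22.1 128.1  -4.2] [ 0.1 -0.  -5.4]
```

View pics/w14.png

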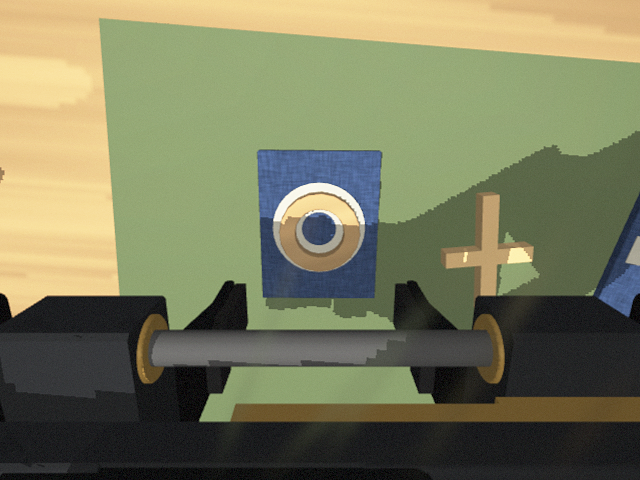

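The ring is at (454.8, −289.5) mm against its outline at (454.5, −290). Next is the brace.

Request:
{"method": "carry_out", "body": {"series": [[-11,60,-4,0,0,-5.4,0.5],[-22,120,-4,0,0,-5.4,0.5],[-22,128,-4,0,0,-5.4,0.5],[-22,128,-4,0,0,-5.4,0.5],[-22,128,-4,0,0,-5.4,0.5]]}}

```text
time: 25.7
position: [0.4668, -0.1612, 0.1195]
tool_rot: [-0.084, 0.996, 0.001, 0.0]
ft_force: [0.1, -0.1, 1.2]
grip_width: 0.0651
```

```bash
python3 s.py; python3 w.py w15
```

```text
25.7 [ 0.4668 -0.1612  0.1195] w 0.0651 yaw 99.61 f [ 0.1 -0.1  1.2]
[ 0.4668261  -0.16119307  0.11945804] 25.7 395.9590735056116
```

View pics/w15.png

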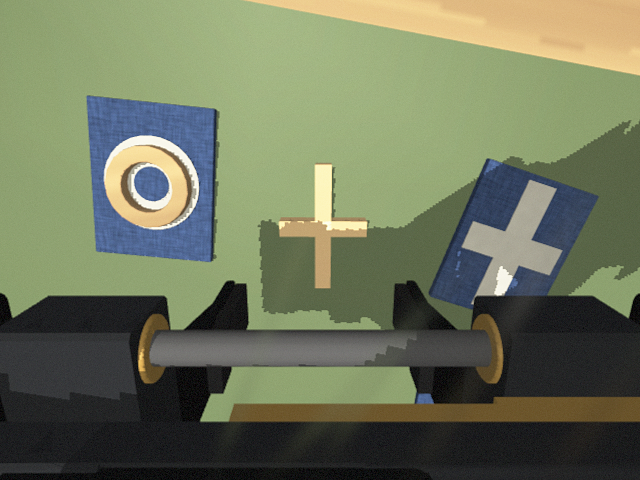

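Run:
```python
from m import *
k=((H<32)&(S>50)&(V>70)).astype(np.uint8)*255
b=big(k,(265,150,385,300));mm=np.zeros_like(k);cv2.drawContours(mm,[b],-1,255,-1)
print(b.reshape(-1,2).min(0),b.reshape(-1,2).max(0))
cols=[]
for v in list(range(172,214,3))+list(range(246,284,3)):
    u=np.nonzero(mm[v])[0]; cols.append(((u.min()+u.max())/2,v,u.max()-u.min()+1))
cols=np.array(cols);print(cols[[0,5,10,-8,-1]])
P=cast(c,cols[:,:2],.014)[:,:2]*1000
vx,vy,x0,y0=cv2.fitLine(P.astype(np.float32),cv2.DIST_HUBER,0,.01,.01).ravel();print('long yaw',np.degrees(np.arctan2(vy,vx)),x0,y0)
rows=[]
for u in list(range(283,308,3))+list(range(338,365,3)):
    v=np.nonzero(mm[:,u])[0]; rows.append((u,(v.min()+v.max())/2,v.max()-v.min()+1))
rows=np.array(rows);print(rows[[0,4,-1]])
Q=cast(c,rows[:,:2],.014)[:,:2]*1000
wx,wy,x1,y1=cv2.fitLine(Q.astype(np.float32),cv2.DIST_HUBER,0,.01,.01).ravel();print('short yaw',np.degrees(np.arctan2(wy,wx)))
s=np.linalg.solve(np.array([[vx,-wx],[vy,-wy]]),[x1-x0,y1-y0]);print('cross',x0+s[0]*vx,y0+s[0]*vy)
print('ends',cast(c,[[323.5,165],[322.5,288]],.014).mean(0)*1000)
```

```text
[279 163] [367 288]
[[323.  172.   17. ]
 [323.  187.   17. ]
 [323.  202.   17. ]
 [322.5 261.   16. ]
 [322.5 282.   16. ]]
long yaw 9.369802 465.2483 -158.91594
[[283.  226.5  20. ]
 [295.  227.   21. ]
 [362.  226.5  20. ]]
short yaw -80.80668
cross 464.7503 -158.99811
ends [ 466.61167665 -158.52447921   14.        ]
```

```bash
python3 s.py .493 -.1544 -.0155 99.4
```

```text
25.8 [ 0.4667 -0.1613  0.1196] w 0.0652 yaw 99.57 f [ 0.4  0.  -0.2]
[-27.    2.3 135.1] [0.1 0.  0.2]
```

Request:
{"method": "carry_out", "body": {"series": [[-27,2.3,30,0,0,0.2,0.3],[-27,2.3,80,0,0,0.2,0.3],[-27,2.3,115,0,0,0.2,0.3],[-27,2.3,127,0,0,0.2,0.3],[-27,2.3,127,0,0,0.2,0.3]]}}

```text
time: 26.42
position: [0.4928, -0.155, -0.0077]
tool_rot: [-0.081, 0.997, 0.001, -0.0]
ft_force: [0.0, 0.2, 0.3]
grip_width: 0.0568
```

```bash
python3 s.py .493 -.1544 -.0155 99.4
```

```text
26.425 [ 0.4928 -0.155  -0.0077] w 0.0568 yaw 99.31 f [0.  0.2 0.3]
[-0.3  0.6  7.8] [ 0.1 -0.  -0.1]
```

Request:
{"method": "carry_out", "body": {"series": [[0,0.6,5,0,0,0,0.3],[0,0.6,8,0,0,0,0.3],[0,0.6,8,0,0,0,-1],[0,0.6,8,0,0,0,-1],[0,0.6,8,0,0,0,-1],[0,0.6,8,0,0,0,-1],[0,0.6,8,0,0,0,-1],[0,0.6,8,0,0,0,-1]], "force": 35}}

```text
time: 27.42
position: [0.4927, -0.1544, -0.0157]
tool_rot: [-0.081, 0.997, 0.001, -0.0]
ft_force: [0.1, 0.3, 0.3]
grip_width: 0.0113
```

```bash
python3 s.py
```

```text
27.425 [ 0.4927 -0.1544 -0.0157] w 0.0113 yaw 99.3 f [0.1 0.3 0.3]
```

Request:
{"method": "carry_out", "body": {"series": [[0,0,0,0,0,0,-1],[0,0,-15,0,0,0,-1],[0,0,-40,0,0,0,-1],[0,0,-75,0,0,0,-1],[0,0,-75,0,0,0,-1]]}}

```text
time: 28.05
position: [0.4947, -0.1556, 0.0623]
tool_rot: [-0.081, 0.997, -0.001, 0.002]
ft_force: [0.3, -0.3, -1.6]
grip_width: 0.0117
```

```bash
python3 s.py .4855 -.0147 .06 81.6; python3 w.py w16
```

```text
28.05 [ 0.4947 -0.1556  0.0623] w 0.0117 yaw 99.32 f [ 0.3 -0.3 -1.6]
[-13.7 140.5   2.1] [-0.1  0.3 17.7]
[ 0.49474087 -0.15557825  0.06231761] 28.05 395.9590735056116
```

View pics/w16.png

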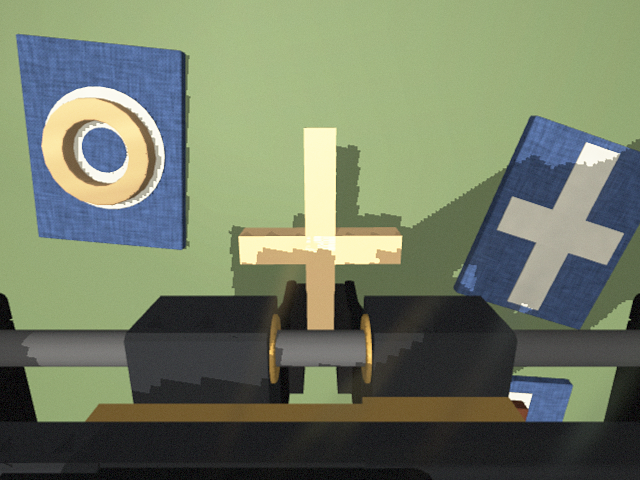

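Request:
{"method": "carry_out", "body": {"series": [[-5,47,2,0,0.3,6,-1],[-10,94,2,0,0.3,12,-1],[-14,140.5,2,0,0.3,17.7,-1],[-14,140.5,2,0,0.3,17.7,-1],[-14,140.5,2,0,0.3,17.7,-1],[-14,140.5,2,0,0.3,17.7,-1]]}}

```text
time: 28.85
position: [0.4852, -0.0152, 0.0587]
tool_rot: [0.074, 0.997, -0.0, -0.001]
ft_force: [-0.2, -0.1, -0.2]
grip_width: 0.0118
```

```bash
python3 s.py .4855 -.0147 -.0 81.6; python3 w.py w17
python3 - <<'E'
from m import *
wrect('padblue',m['blue'],(150,60,480,480),.008)
E
```

```text
28.85 [ 0.4852 -0.0152  0.0587] w 0.0118 yaw 81.55 f [-0.2 -0.1 -0.2]
[-0.4  0.6 58.7] [-0.  -0.1 -0.1]
[ 0.48520585 -0.01520978  0.05873293] 28.85 395.9590735056116
padblue [435.2  -6.9  89.5  68.1  81.5]
```

View pics/w17.png

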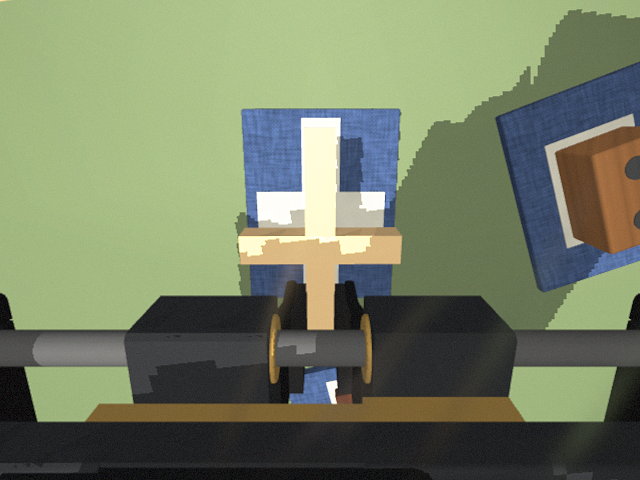

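Request:
{"method": "carry_out", "body": {"series": [[0,0.5,30,0,0,0,-1],[0,0.5,50,0,0,0,-1],[0,0.5,58,0,0,0,-1],[0,0.5,58,0,0,0,-1]]}}

```text
time: 29.45
position: [0.4849, -0.0152, 0.0005]
tool_rot: [0.074, 0.997, -0.0, -0.002]
ft_force: [-0.3, -0.5, -0.2]
grip_width: 0.0115
```

```bash
python3 s.py .4854 -.0146 -.0073 81.6
```

```text
29.45 [ 0.4849 -0.0152  0.0005] w 0.0115 yaw 81.47 f [-0.3 -0.5 -0.2]
[-0.4  0.7  7.8] [-0.  -0.2 -0.1]
```

Request:
{"method": "carry_out", "body": {"series": [[-0.4,0.7,4,0,0,0,-1],[-0.4,0.7,7,0,0,0,-1],[-0.4,0.7,8,0,0,0,-1],[-0.4,0.7,8,0,0,0,-1]]}}

```text
time: 29.95
position: [0.4854, -0.0145, -0.0074]
tool_rot: [0.074, 0.997, -0.0, -0.002]
ft_force: [0.0, -0.4, 0.7]
grip_width: 0.0112
```

Request:
{"method": "carry_out", "body": {"series": [[0,0,0.5,0,0,0,0],[0,0,0.5,0,0,0,0],[0,0,0.5,0,0,0,0],[0,0,0.5,0,0,0,0]]}}

```text
time: 30.45
position: [0.4854, -0.0145, -0.0078]
tool_rot: [0.074, 0.997, -0.0, -0.001]
ft_force: [-0.2, 0.5, 0.4]
grip_width: 0.0404
```

Request:
{"method": "carry_out", "body": {"series": [[0,0,-30,0,0,0,0],[0,0,-80,0,0,0,0],[0,0,-125,0,0,0,0.5],[0,0,-125,0,0,0,0.5],[0,0,-125,0,0,0,0.5]]}}

```text
time: 31.08
position: [0.4853, -0.0143, 0.1169]
tool_rot: [0.074, 0.997, -0.0, -0.002]
ft_force: [0.3, 0.2, 0.8]
grip_width: 0.0628
```

```bash
python3 s.py .40 .35 .2 90; python3 w.py w18
```

```text
31.075 [ 0.4853 -0.0143  0.1169] w 0.0628 yaw 81.48 f [0.3 0.2 0.8]
[138.6 347.7 -82.8] [-0.  -0.2 -8.5]
[ 0.48525851 -0.01434608  0.11690991] 31.075 395.9590735056116
```

View pics/w18.png

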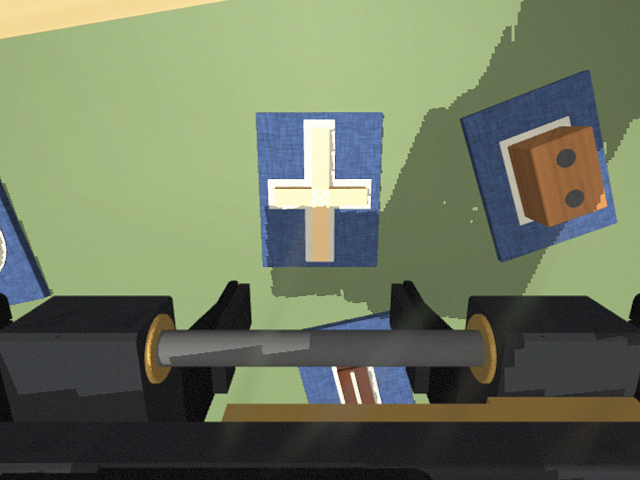

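The brace lies in its cross outline at about (320,192). I move the arm clear for a last overall check.

Request:
{"method": "carry_out", "body": {"series": [[0,0,-60,0,0,0,0.5],[20,55,-80,0,0,0,0.5],[40,110,-80,0,0,0,0.5],[60,165,-80,0,0,0,0.5],[85,220,-80,0,0,0,0.5],[110,280,-80,0,0,0,0.5],[130,335,-80,0,0,0,0.5],[130,335,-80,0,0,0,0.5]]}}

```text
time: 32.12
position: [0.4041, 0.3395, 0.1949]
tool_rot: [0.071, 0.997, -0.0, -0.004]
ft_force: [0.6, -0.4, 0.5]
grip_width: 0.065
```

```bash
python3 s.py
python3 - <<'E'
from h import *
from rig import robot
c=robot.camera("top");m=masks(c["pixels"]);H,S,V=[m['hsv'][...,i].astype(int) for i in range(3)]
t=c["pixels"][130:350,110:540,::-1]
d=robot.camera("scene")["pixels"][140:360,80:560,::-1]
cv2.imwrite("pics/t9.png",cv2.resize(t,None,fx=1.85,fy=1.85,interpolation=cv2.INTER_CUBIC))
cv2.imwrite("pics/s9.png",cv2.resize(d,None,fx=1.65,fy=1.65,interpolation=cv2.INTER_CUBIC))
E
```

```text
32.125 [0.4041 0.3395 0.1949] w 0.065 yaw 81.85 f [ 0.6 -0.4  0.5]
```

View pics/t9.png

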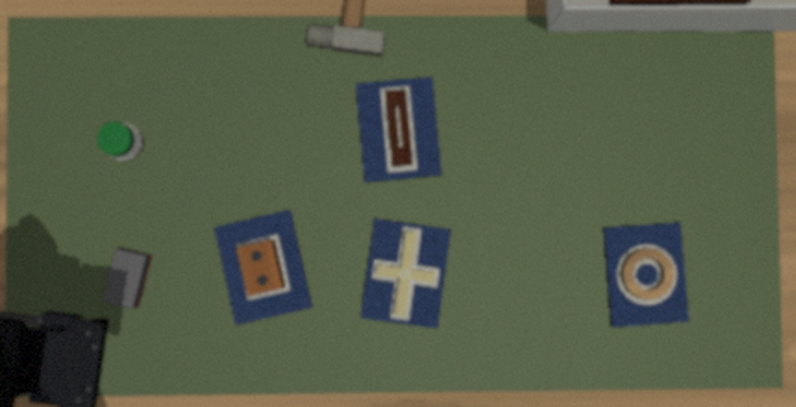

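View pics/s9.png

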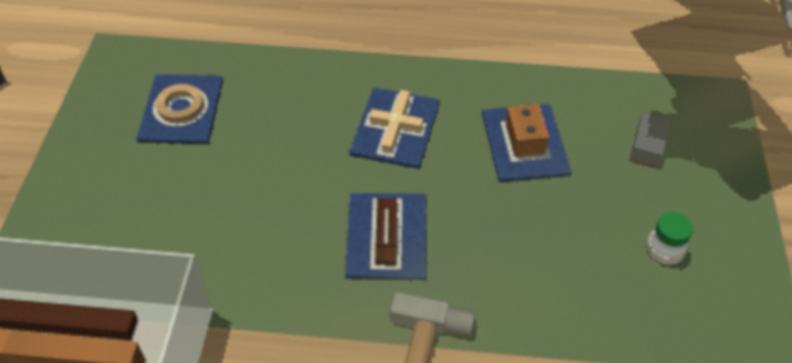

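Run:
```python
from h import *
from rig import robot
c=robot.camera("top");m=masks(c["pixels"]);H,S,V=[m['hsv'][...,i].astype(int) for i in range(3)]
k=((H<18)&(S>110)).astype(np.uint8)*255
k=cv2.morphologyEx(k,cv2.MORPH_CLOSE,np.ones((7,7)))
print('block top',rect(c,big(k,(225,245,280,305)),.042),'side-incl')
print('bridge',rect(c,big(k,(305,170,345,230)),.018))
b=big(((H<30)&(S>70)).astype(np.uint8)*255,(435,250,485,305));P=cast(c,b.reshape(-1,2),.020)[:,:2]*1000
print('ring',cv2.minEnclosingCircle(P.astype(np.float32)))
k=((H<33)&(S>45)&(V>90)).astype(np.uint8)*255
print('brace',rect(c,big(k,(300,245,358,312)),.022))
```

```text
block top [468.4 151.7  53.3  40.6  12.3] side-incl
bridge [626.4  -4.2  82.   19.3   4.9]
ring ((456.46026611328125, -288.7508239746094), 29.50379180908203)
brace [459.5 -10.3  84.4  59.2 -40.4]
```

```bash
python3 -c "
from rig import robot
print(robot.hand_in())"
```

```text
the job is handed in; nothing more can be done
None
```

All four parts are on their pads, and I handed the job in at about 32 s with the arm clear of everything. I placed them in the order listed: bridge, neck block, ring, brace. The sanding block and glue jar were never touched.

| Part | Checked with | Centre, part vs outline (mm) | Yaw, part vs outline |
|---|---|---|---|
| Bridge | wrist and top view | within 0.5 | 5.0° vs 4.9° |
| Neck block | wrist and top view | within about 1.5 | 12.3–13.1° vs 12.5° |
| Ring | wrist view | within 0.6 | does not matter |
| Brace | top view; tool yaw at release | within about 1 | about −8.5° vs −8.4° |

- **Tool length was off:** the fingers really end about 19–20 mm short of the reported TCP. My first grasp closed on top of the bridge without moving it. I measured the offset, lowered the arm in small guarded steps and used it for every later grasp.
- **Checks that disagreed:**
  - **Ring:** the low-resolution top view put it 2–3 mm off the outline position taken from the wrist view. The close wrist view had it centred, and I went with that.
  - **Gripper width on the ring:** the gripper read 58 mm on the 60 mm ring, but the ring was held securely and centred.
  - **Brace yaw:** I did not measure it separately after release; both overview pictures show it inside its outline.

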